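Vein a copper leaf in the bench press

ROBOT

A 6-joint arm with a two-finger parallel gripper is mounted at the origin on the work surface. World frame = base frame: x ahead of the robot, y to its left, z up, the work surface at z = 0. Lengths are in m, angles in rad, forces in N, time in s.
With the tool pointing down it reaches from about 0.325 to 0.85 m from the base axis. Payload 4.4 kg.
Tool frame: the origin (TCP) lies at the very end of the fingers, on their centre line; the grasp point (between the pads) lies 19 mm behind it (bot.tcp_to_grasp is the distance from the TCP to the grasp point, in m); z points along the fingers, y is the line along which they close (so a half turn about z gives the same grasp; the last joint's range is limited). The gripper opens to 94 mm and grips with 3 to 60 N. Pads are 16 mm wide; open, the fingers measure 119 mm over their backs; the gripper's body (75 mm by 177 mm) begins 78 mm behind the grasp point.
Start: joints at [1.109, 0.207, 1.542, -0, 1.393, -0.15], TCP at [0.176, 0.547, 0.205] pointing down, gripper open.
Joint ranges: [-2.73, 2.73], [-0.86, 2.22], [0.23, 2.46], [-1.11, 4.25], [0.08, 2.63], [-2.82, 2.82]. Speed limits (rad/s): [2.79, 2.79, 3.14, 3.14, 3.14, 3.14].

INTERFACE

Orientations are given as [roll, pitch, yaw] about the fixed x, y, z axes, in that order (R = Rz(yaw) Ry(pitch) Rx(roll)).
In Python, from cell import bot, cams, job gives the robot as it stands. The module is installed in compiled form; this text tells all that it offers. Calls block until the motion is done:
- bot.goto(position, orientation): joint-space move of the TCP to a pose.
- bot.move_linear(position, attitude=None, feed=0.15, guard=None): straight line of the TCP; attitude=None keeps the orientation; feed is the mean speed in m/s. With guard (N) it stops when the force on the tool has changed by that much, and returns True; else False.
- bot.set_joints(angles): joint-space move.
- bot.grip(opening): finger opening in m; the grip force is fixed at half the most; returns when the fingers have stopped.
- bot.hold(seconds).
- bot.solve_ik(position, orientation): joint angles nearest the present ones, or None.
- bot.read_state(): the state.
- cams.get_image(name): name is "scene" or "top" or "wrist"; returns the picture (400x640x3 uint8, blue, green, red); there is no depth.
- cams.camera_model(name): a dict with "K" (3x3 intrinsics, pixels), "extrinsics" (4x4, takes a point from camera to world coordinates); the wrist camera has in their place "tool_from_camera" (4x4, takes a point from camera to tool coordinates, whose origin is the TCP and whose axes are the flange's). Camera axes: x right, y up, looking along -z (the intrinsics and any distortion apply to the point x, -y, -z); pixel columns grow to the right and rows downward; lengths in m; the calibration is good to about 2 mm. A picture is of the moment at which its call begins: read the wrist's pose just before it. camera_model takes no time and is no camera call.
A pose or a line that the arm cannot do raises bot.MotionError and nothing moves.
- job.finish_job(): hands the job in; it is judged then, once.
The state is a dict: "t": time; "joint_pos": joint angles; "dq": joint speeds; "tau": joint torques, N m; "ee_pos": TCP position; "tool_rot": TCP orientation; "wrist_force": force on the tool from outside, world axes, zero at the start; "ft_torque": the same for the moment, N m; "finger_gap": finger opening in m; "grasp_force": force on a finger pad.
Only numpy, scipy, OpenCV 4.12 (cv2) and the standard library are available. Lean on these libraries where they do the work, as an engineer would, in place of code of your own. Each camera call takes 0.05 s, during which the arm holds its last target. There are 200 camera calls.

TASK

Slide the copper leaf blank, blade first, from the open side in under the raised die of the little bench press, until its point is home in the V-shaped stop with the blade flat on the anvil and the stem pointing straight out of the open side, and let go of it. Then press the rubber-topped pedal all the way down to its stop with the gripper, keep it down for a good second to vein the leaf, and let the pedal come back up, leaving the leaf where it lies in the press. Leave the mug, jar, bead box and pliers where they are.

Things in the scene. Friction and masses are not known exactly. Their poses are not given: they have to be found in the camera images.
- leaf: Loose copper leaf blank, 6 mm thick, about 110 g, lying flat. Round blade, 36 mm diameter, with a 90-degree point on one side and a straight stem, 12 mm wide, on the other. Origin: underside, centre of the round blade. x axis from stem to point, z up. Point at x = +25.5 mm, stem from x = -18 to -95 mm, centre of mass near x = -27 mm.
- leaf_stem_end (a point): Free end of the leaf's stem, on the underside, at leaf x = -95 mm.
- press: Grey and steel bench press, fixed to the table. Origin: on the table below the die's centre. x points from pedal to hinge, y from the open feed side to the V stop. Base plate 12 mm high, x -120 to 100, y -45 to 45 mm. Steel anvil on it, x -26 to 26, y -45 to 45 mm, top at z = 30 mm. Hinge cheeks at x 55 to 85 mm are 70 mm high.
- press_seat (a point): Point on the anvil's top under the die (press x 0, y 0, z 30 mm), axes as the press. The leaf goes in along +y, its x axis along the press's y; home, the leaf's origin is at this point. The die, 28 mm diameter, hangs under the 24 mm wide lever that runs along x; gap from anvil to die: about 20 mm with the pedal up, 6.4 mm with it down.
- press_stop (a point): Apex of the V stop, on the anvil's top at press x 0, y +25.5 mm: two dark bars 7 mm high, fixed, at 45 degrees either side, open towards -y; the leaf's point fits in.
- pedal_pad (a point): Centre of the top of the pedal's rubber tread (46 x 56 mm) on the lever's free end; moves with the pedal on an arc about the hinge (press x +70, z 55 mm). Pedal up: press x -79, y 0, z 99 mm. At the stop: press x -85, y 0, z 62 mm. The top slopes up towards the robot side when up and is level at the stop.
- pedal (a joint): Pedal angle in rad: 0 up, 0.24 at the bottom stop. Pushing the pad down turns it; a spring returns it to 0 when let go. About 4 N down on the pad starts it, about 13 N holds it at the stop.
- mug: Bystander: blue mug with a handle at its +y side, 80 mm across, 92 mm high. Origin: centre of the underside.
- jar: Bystander: closed amber jar with black cap, 62 mm diameter, 85 mm high. Origin: centre of the underside.
- bead_box: Bystander: open white box of beads, 85 x 85 x 26 mm. Origin: centre of the underside.
- pliers: Bystander: blue-handled pliers lying flat, 12 mm high, 170 mm long. Origin: underside, at the joint; x towards the steel nose (+49 mm), the two handles run back to x = -121 mm, 52 mm wide at most.
Things that resemble listed ones, but are neither listed nor needed, are in the scene too. What is shaped like the press but yellow is not meant.

How it is judged:
By the outcome, as a careful person would: the job done as asked, in the order asked, and still so for the second after the job is handed in, with the robot touching nothing.
It also fails if it takes over 54 s, if anything falls off the work surface, if the arm or the gripper's body presses on something with over 40 N, if the wrist force passes 120 N, or if a joint passes its speed limit or range.

## Working session

There is one attempt and no reset: what is moved stays moved. The work goes in short steps, each a Python script; the robot and the scene stay as the last script left them, time stands still between calls to the robot, and variables do not carry over. Pictures are saved under pics/ and viewed, at most 10 in all, crops included, and the job is handed in when it is done.

```bash
mkdir -p pics
python3 - <<'E'
from cell import bot,cams
import cv2,numpy as np
for n in("scene","top"):
    cv2.imwrite(f"pics/{n}0.png",cams.get_image(n)); m=cams.camera_model(n); print(n,{k:np.round(v,4).tolist() if not isinstance(v,str) else v for k,v in m.items()})
print({k:np.round(v,4).tolist() for k,v in cams.camera_model("wrist").items()})
print(bot.read_state())
E
```

```text
scene {'K': [[465.6485, 0.0, 325.6447], [0.0, 465.6485, 200.0861], [0.0, 0.0, 1.0]], 'extrinsics': [[0.8539, -0.4232, 0.3029, 0.8652], [0.5204, 0.6909, -0.5019, -0.5496], [0.0031, 0.5862, 0.8102, 1.0261], [0.0, 0.0, 0.0, 1.0]]}
top {'K': [[363.5792, 0.0, 321.5183], [0.0, 363.5792, 202.1318], [0.0, 0.0, 1.0]], 'extrinsics': [[0.0288, 0.9865, -0.1611, 0.3686], [-0.9996, 0.0288, -0.0024, 0.0224], [0.0022, 0.1611, 0.9869, 0.9757], [0.0, 0.0, 0.0, 1.0]]}
{'K': [[330.716, 0.0, 313.1915], [0.0, 330.716, 199.7095], [0.0, 0.0, 1.0]], 'tool_from_camera': [[0.0007, 0.96, 0.28, 0.0821], [1.0, -0.0008, 0.0002, -0.0004], [0.0004, 0.28, -0.96, -0.1789], [0.0, 0.0, 0.0, 1.0]]}
{'t': 0.1, 'joint_pos': array([ 1.10849564e+00,  2.07317739e-01,  1.54277136e+00, -1.54564406e-05,
        1.39348887e+00, -1.50505416e-01]), 'dq': array([-0.00027534, -0.00068528, -0.00211782,  0.00064485, -0.00040954,
        0.00102009]), 'tau': array([-2.89076152e-04, -3.71864605e+01, -2.82290232e+01,  6.98517356e-02,
        3.12051724e-02, -5.55633756e-05]), 'ee_pos': array([0.17609094, 0.54662919, 0.20443544]), 'tool_rot': array([-3.13962750e+00, -2.82637114e-04,  2.82979984e+00]), 'wrist_force': array([-0.27673878, -0.5250709 , -0.43871982]), 'ft_torque': array([-0.05256731, -0.01473454,  0.01369538]), 'grasp_force': 0.0, 'finger_gap': 0.09399924607868025}
```

View pics/top0.png

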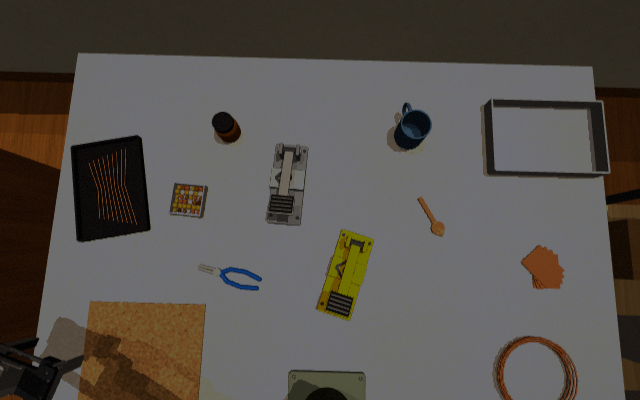

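View pics/scene0.png

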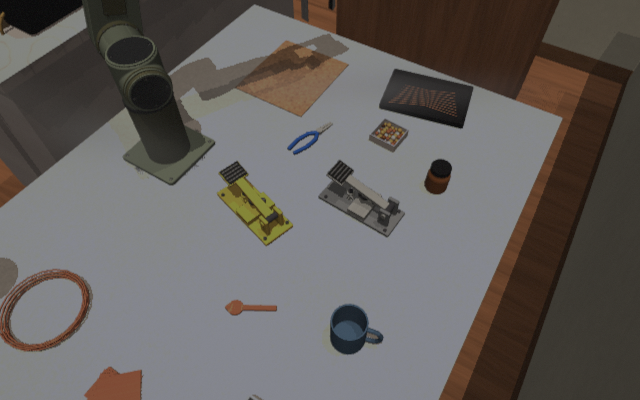

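The top view shows the grey press at (288,183), pedal at (282,204) and hinge at (290,150). The yellow lookalike at (346,275) is ruled out. There are three copper-coloured candidates:
- Leaf-shaped piece, blade (437,228), stem end (421,199). This fits the description, with a round blade, a point and a straight stem.
- Copper sheets at (543,267).
- Wire coil at (537,375).

I'll confirm the leaf from close by with the wrist camera.

```bash
cat > h.py <<'E'
from cell import bot,cams,job
import cv2,numpy as np
from scipy.spatial.transform import Rotation as R
pi=np.pi
def wpose(s):
    T=np.eye(4);T[:3,:3]=R.from_euler('xyz',s["tool_rot"]).as_matrix();T[:3,3]=s["ee_pos"]
    return T@cams.camera_model("wrist")["tool_from_camera"]
def ray(K,E,px,z):
    px=np.atleast_2d(px).astype(float)
    d=np.c_[(px[:,0]-K[0,2])/K[0,0],-(px[:,1]-K[1,2])/K[1,1],-np.ones(len(px))]@E[:3,:3].T
    return E[:3,3]+d*((z-E[2,3])/d[:,2])[:,None]
def proj(K,E,P):
    p=(np.atleast_2d(P)-E[:3,3])@E[:3,:3]
    return np.c_[K[0,0]*p[:,0]/-p[:,2]+K[0,2],K[1,1]*-p[:,1]/-p[:,2]+K[1,2]]
def cam(n): m=cams.camera_model(n); return m["K"],m["extrinsics"]
def wshot(name):
    s=bot.read_state();im=cams.get_image("wrist");E=wpose(s)
    cv2.imwrite(f"pics/{name}.png",im);np.save(f"pics/{name}.npy",E);return im,E
WK=cams.camera_model("wrist")["K"]
def down(yaw): return [pi,0,yaw]
E
python3 - <<'E'
from h import *
K,E=cam("top")
lf=ray(K,E,[[437,228],[421,199]],0.0); pr=ray(K,E,[[282,204],[290,150],[289,180]],0.06)
print(lf,pr)
c=lf.mean(0);p=pr[2]
ly=np.arctan2(*(lf[0]-lf[1])[1::-1]); py=np.arctan2(*(pr[1]-pr[0])[1::-1]); print(ly,py)
for k in (0,pi,-pi):
    for nm,q,y in(("grasp",[c[0],c[1],.15],ly+k),("place",[p[0],p[1]-.06,.05],py+pi/2+k)):
        j=bot.solve_ik(q,down(y)); print(nm,k,None if j is None else np.round(j,2))
for y in (0,pi,pi/2,-pi/2,2.5):
    if bot.solve_ik([c[0],c[1],.15],down(y)) is not None: print('ok',y)
yl=0 if bot.solve_ik([c[0],c[1],.17],down(0)) is not None else pi
bot.goto([p[0],p[1]+.03,.24],down(pi/2+py)); wshot("press1")
bot.goto([c[0],c[1],.17],down(ly+pi)); im,_=wshot("leaf1")
print(bot.read_state()["t"],bot.read_state()["joint_pos"])
a=cv2.imread("pics/press1.png");cv2.imwrite("pics/both1.png",cv2.resize(np.vstack([a,im]),None,fx=.74,fy=.74,interpolation=cv2.INTER_AREA))
E
```

```text
[[ 0.46644094 -0.28767841  0.        ]
 [ 0.54439935 -0.24584537  0.        ]] [[0.51030737 0.12523837 0.06      ]
 [0.65360135 0.1109615  0.06      ]
 [0.57338565 0.11010945 0.06      ]]
-2.649089989534796 -0.09930568618933065
grasp 0 [-0.64  0.25  1.61  0.    1.28 -2.7 ]
place 0 [-0.06  0.38  1.67 -0.    1.09  0.04]
grasp 3.141592653589793 [-0.64  0.25  1.61 -0.    1.28  0.44]
place 3.141592653589793 None
grasp -3.141592653589793 [-0.64  0.25  1.61 -0.    1.28  0.44]
place -3.141592653589793 None
ok 0
ok 3.141592653589793
ok 1.5707963267948966
ok -1.5707963267948966
ok 2.5
3.7917 [-6.35053690e-01  2.29720412e-01  1.58849740e+00  4.02222576e-04
  1.32283768e+00  4.41169590e-01]
```

View pics/both1.png

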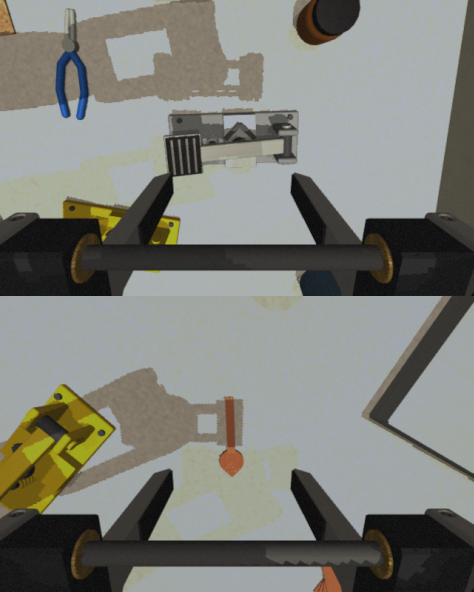

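The lower wrist image confirms the leaf: round orange blade with its point at about (232,473) in the composite and a straight stem up to (230,398). The upper image shows the grey press with the dark V bars near (240,130), beyond the lever. Next I'll measure both.

```bash
cat >> h.py <<'E'
def leafmask(im):
    h=cv2.cvtColor(im,cv2.COLOR_BGR2HSV)
    return cv2.inRange(h,(3,120,50),(18,255,255))
def leaf_from(im,E,ztop,near):
    n,l,st,c=cv2.connectedComponentsWithStats(leafmask(im))
    best=min((i for i in range(1,n) if st[i,4]>250),key=lambda i:np.linalg.norm(c[i]-near))
    cs,_=cv2.findContours((l==best).astype(np.uint8),cv2.RETR_EXTERNAL,cv2.CHAIN_APPROX_NONE)
    poly=max(cs,key=len)[:,0,:]; W=ray(WK,E,poly,ztop)[:,:2]
    ys,xs=np.where(l==best); A=ray(WK,E,np.c_[xs,ys],ztop)[:,:2]; m=A.mean(0)
    d=np.linalg.svd(A-m,full_matrices=False)[2][0]
    t=(A-m)@d
    w=lambda a,b:np.ptp(((A-m)@[-d[1],d[0]])[(t>a)&(t<b)])
    if w(t.min(),t.min()+.03)>w(t.max()-.03,t.max()): d=-d;t=-t
    # stem-only axis
    S=A[t<t.min()+.072]; ms=S.mean(0); ds=np.linalg.svd(S-ms,full_matrices=False)[2][0]; ds=ds*np.sign(ds@d)
    u=(W-ms)@ds; return ms,ds,u.min(),u.max(),st[best]
E
python3 - <<'E'
from h import *
im=cv2.imread("pics/leaf1.png");E=np.load("pics/leaf1.npy")
ms,d,a,b,st=leaf_from(im,E,.006,(313,225))
print("end",ms+a*d,"tip",ms+b*d,"len",b-a,"yaw",np.arctan2(d[1],d[0]),"origin",ms+d*(b-.0255),ms+d*(a+.095),st)
c=cv2.imread("pics/press1.png")[130:260,205:415];cv2.imwrite("pics/c1.png",cv2.resize(c,None,fx=3.8,fy=3.8,interpolation=cv2.INTER_CUBIC))
E
```

```text
end [ 0.54683094 -0.23981691] tip [ 0.444877   -0.29903662] len 0.11790496468813372 yaw -2.6153747812522847 origin [ 0.46692718 -0.28622883] [ 0.46468322 -0.28753223] [ 297  137   32  107 1585]
```

View pics/c1.png

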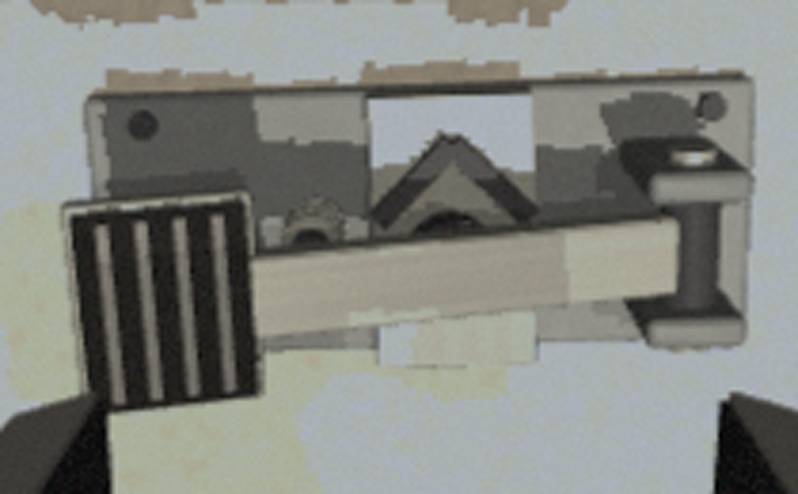

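The crop shows the anvil's top corners at about (369,97), (531,93), (537,362) and (380,366). The V's inner apex is near (452,163), and the base plate's far corners are at (92,97) and (750,78).

Run:
```python
from h import *
E=np.load("pics/press1.npy"); f=lambda q:np.array(q)/3.8+[205,130]-.37
A=ray(WK,E,f([[369,97],[531,93],[537,362],[380,366]]),.030)[:,:2]
print("anvil",A.round(4).tolist(),"c",A.mean(0)); 
vy=(A[0]+A[1]-A[2]-A[3])/2; print("y len",np.linalg.norm(vy),"yaw_y",np.arctan2(vy[1],vy[0]),"w",np.linalg.norm(A[1]-A[0]),np.linalg.norm(A[2]-A[3]))
B=ray(WK,E,f([[92,97],[750,78]]),.012)[:,:2]; v=B[1]-B[0]; yaw=np.arctan2(v[1],v[0]); print("base",B,np.linalg.norm(v),yaw,yaw+pi/2)
y=yaw+pi/2; ex=np.array([np.cos(yaw),np.sin(yaw)]); ey=np.array([-ex[1],ex[0]])
print("origin from base corners",B.mean(0)+ex*.010-ey*.045)
print("origin from apex",ray(WK,E,f([[452,163]]),.037)[:,:2]-ey*.0255)
print("cam",E[:3,3])
j=bot.solve_ik([.5,-.265,.1],down(-2.615));print(j)
```

```text
anvil [[0.5613, 0.165], [0.6114, 0.1613], [0.6071, 0.0725], [0.5554, 0.0761]] c [0.58381095 0.11874906]
y len 0.0889594675664124 yaw_y 1.5136526302541577 w 0.05021865092045809 0.05178332799538341
base [[0.47092086 0.17100672]
 [0.68355538 0.15652622]] 0.21312701220852415 -0.06799544389437762 1.502800882900519
origin from base corners [0.58415758 0.11819103]
origin from apex [[0.58328269 0.11774261]]
cam [0.58082621 0.2222893  0.41880748]
[-0.64028188  0.29536118  1.66352713  0.          1.18270434 -2.73767086]
```

```bash
cat >> h.py <<'E'
PO=np.array([.5838,.1183]);PY=1.508;ey=np.array([np.cos(PY),np.sin(PY)]);ex=np.array([ey[1],-ey[0]])
GX=.055
E
python3 - <<'E'
from h import *
LY=-2.615;d=np.array([np.cos(LY),np.sin(LY)]);O=np.array([.4658,-.2869]);g=O-GX*d
bot.goto([*g,.08],down(LY)); bot.grip(.045)
print("guard",bot.move_linear([*g,.0025],feed=.06,guard=6)); s=bot.read_state();print(s["ee_pos"],s["wrist_force"])
bot.grip(0.0); s=bot.read_state();print(s["finger_gap"],s["grasp_force"],s["t"])
bot.move_linear([*g,.2],feed=.15); s=bot.read_state();print(s["finger_gap"],s["wrist_force"],s["ee_pos"])
bot.goto([*(PO-ey*(.10+GX)),.16],down(PY)); im,E=wshot("held")
s=bot.read_state();print(s["t"],s["finger_gap"],s["ee_pos"],s["tool_rot"])
try:
    ms,dd,a,b,st=leaf_from(im,E,.1635,(313,225)); o=s["ee_pos"][:2]
    print("tip fwd of tcp",(ms+b*dd-o)@ey,"lat",(ms+b*dd-o)@ex,"yaw err",np.arctan2(dd[1],dd[0])-PY,st)
except Exception as e: print(e)
E
```

```text
guard False
[ 0.51378545 -0.25956483  0.00302541] [-0.28683476 -0.07478111  0.33109607]
0.011162106987110563 29.99995529651642 9.4167
0.011276456614774315 [ 0.15399133 -0.05482105 -0.37951579] [ 0.51262697 -0.25875977  0.19865347]
13.125 0.01141347666325778 [ 0.57409774 -0.03668451  0.1600247 ] [3.14155187e+00 9.59797724e-05 1.50781379e+00]
tip fwd of tcp 0.07965321932312505 lat -0.0005774379624596061 yaw err 0.0020798522939970976 [ 280  107   67  203 6160]
```

View pics/held.png

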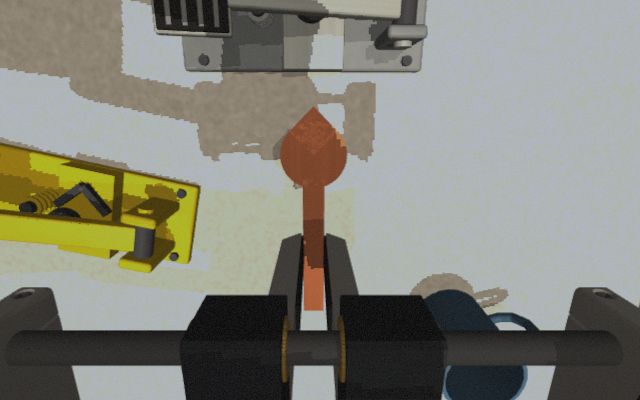

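The leaf is held centred, blade forward with its point at (314,108), stem gripped at (313,270), aligned to within 0.1°. Next I'll insert it, touch the blade down on the anvil, slide it to the stop and release.

Run:
```python
from h import *
P=lambda y,z:[*(PO+ey*(y-GX)),z]
st=lambda t:(lambda s:print(t,((s["ee_pos"][:2]-PO)@ey+GX).round(4),((s["ee_pos"][:2]-PO)@ex).round(4),s["ee_pos"][2].round(4),s["wrist_force"].round(2),round(s["finger_gap"],4),round(s["t"],2)))(bot.read_state())
bot.move_linear(P(-.10,.042),feed=.12)
print(bot.move_linear(P(-.030,.042),feed=.08,guard=4)); st("over edge")
print("touch",bot.move_linear(P(-.030,.029),feed=.01,guard=2)); st("touch")
z=bot.read_state()["ee_pos"][2]
bot.move_linear(P(-.030,z+.001),feed=.02)
print("home",bot.move_linear(P(.006,z+.001),feed=.02,guard=5)); st("home")
wshot("home")
```

```text
False
over edge -0.0303 0.0 0.042 [-0.67 -0.62 -0.93] 0.011 15.28
touch True
touch -0.0301 -0.0002 0.0314 [ 0.42 -0.23  2.13] 0.0113 16.24
home True
home 0.0001 0.0001 0.0325 [ 0.07 -1.19  3.77] 0.0111 17.88
```

Run:
```python
from h import *
c=cv2.imread("pics/home.png")[30:330,190:440];cv2.imwrite("pics/c2.png",cv2.resize(c,None,fx=2,fy=2,interpolation=cv2.INTER_CUBIC))
```

```text
(no output)
```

View pics/c2.png

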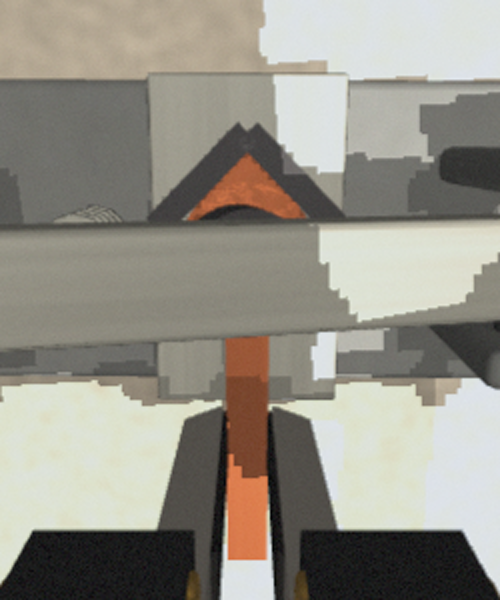

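The point is home in the V (apex at (248,155) in the crop) with the stem straight out. Next I'll lower it, let go, back off and verify.

Run:
```python
from h import *
s=bot.read_state();x,y,z=s["ee_pos"]
print(bot.move_linear([x,y,.0312],feed=.01,guard=2),bot.read_state()["ee_pos"],bot.read_state()["wrist_force"])
bot.grip(.03); s=bot.read_state();x,y,_=s["ee_pos"];print(s["finger_gap"],s["wrist_force"])
bot.move_linear([x,y,.05],feed=.04)
bot.move_linear([*(np.array([x,y])-ey*.03),.13],feed=.12)
im,E=wshot("rel"); print(bot.read_state()["t"])
n,l,st,c=cv2.connectedComponentsWithStats(leafmask(im))
for i in range(1,n):
    if st[i,4]>80:
        ys,xs=np.where(l==i);A=ray(WK,E,np.c_[xs,ys],.036)[:,:2]-PO;u=A@ey;v=A@ex
        print(st[i],"y",u.min().round(4),u.max().round(4),"x at y ends",v[u<u.min()+.01].mean().round(4),v[u>u.max()-.01].mean().round(4))
cv2.imwrite("pics/c3.png",im[0:330,150:480])
```

```text
False [0.58053525 0.06342979 0.03216816] [-3.28212428 -1.1487322   7.23617772]
0.030451026781897646 [-0.32221518  0.46568275 -0.21419296]
20.225
[302  65  27  15 193] y 0.0143 0.0244 x at y ends -0.0002 -0.0005
[ 302  117   27   96 1337] y -0.0942 -0.0142 x at y ends -0.0001 -0.0003
```

View pics/c3.png

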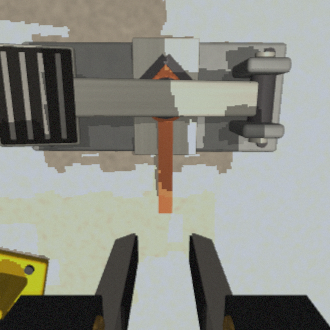

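The leaf lies home: stem end at press y −94 mm, tip about 24.5 to 25 mm, x offset under 0.5 mm, fingers clear. Now the pedal.

Run:
```python
from h import *
P=lambda x,z:[*(PO+ex*x),z]
def st(t):
    s=bot.read_state();print(t,((s["ee_pos"][:2]-PO)@ex).round(4),s["ee_pos"][2].round(4),s["wrist_force"].round(1),round(s["t"],2))
bot.grip(0.0)
s=bot.read_state();bot.move_linear([*s["ee_pos"][:2],.19],feed=.15)
bot.goto(P(-.078,.14),down(PY)); st("above")
bot.move_linear(P(-.078,.106),feed=.08,guard=15)
g=bot.move_linear(P(-.0855,.0575),feed=.03,guard=24); st(f"down {g}")
for _ in range(3): bot.hold(.5); st("hold")
wshot("down")
```

```text
above -0.0783 0.1393 [ 0.4 -0.2 -0.1] 21.96
down True -0.0846 0.0628 [-4.4  0.7 12.1] 23.98
hold -0.0846 0.0632 [-3.3 -1.1 12.3] 24.48
hold -0.0846 0.0632 [-4.2 -0.6 12.6] 24.98
hold -0.0846 0.0632 [-4.1 -0.6 12.2] 25.48
```

It eased off slightly after the guard tripped (12 N), so I'll press firmly onto the stop and hold there.

Run:
```python
from h import *
P=lambda x,z:[*(PO+ex*x),z]
def st(t):
    s=bot.read_state();print(t,((s["ee_pos"][:2]-PO)@ex).round(4),s["ee_pos"][2].round(4),s["wrist_force"].round(1),round(s["t"],2));return s
for z in(.0615,.060,.0585):
    bot.move_linear(P(-.085,z),feed=.01); s=st(z)
    if s["wrist_force"][2]>25: break
for _ in range(3): bot.hold(.5); st("hold")
bot.move_linear(P(-.078,.106),feed=.05); st("up")
bot.move_linear(P(-.078,.16),feed=.1)
s=bot.read_state(); bot.goto([*(PO-ey*.085),.16],down(PY)); bot.hold(.3)
im,E=wshot("final"); st("end")
n,l,q,c=cv2.connectedComponentsWithStats(leafmask(im))
for i in range(1,n):
    if q[i,4]>60:
        ys,xs=np.where(l==i);A=ray(WK,E,np.c_[xs,ys],.036)[:,:2]-PO;u=A@ey;v=A@ex
        print("y",u.min().round(4),u.max().round(4),"x",v[u<u.min()+.01].mean().round(4),v[u>u.max()-.01].mean().round(4))
cv2.imwrite("pics/c4.png",np.hstack([cv2.imread("pics/down.png")[0:330,150:480],im[0:330,150:480]]))
```

```text
0.0615 -0.0846 0.0632 [-4.2 -0.  12.5] 25.78
0.06 -0.0846 0.0621 [-4.8 -0.6 15.1] 26.08
0.0585 -0.0846 0.0618 [-8.1 -0.5 23. ] 26.38
hold -0.0846 0.0618 [-8.1  0.2 22.6] 26.88
hold -0.0846 0.0618 [-8.7 -0.6 22.8] 27.38
hold -0.0846 0.0618 [-8.6 -1.1 22.1] 27.88
up -0.0786 0.1052 [-0.1 -0.1  0. ] 28.99
end -0.0005 0.1601 [0.6 0.5 1.1] 30.57
y 0.0142 0.0247 x -0.0001 -0.0004
y -0.0943 -0.0144 x -0.0003 -0.0005
```

View pics/c4.png

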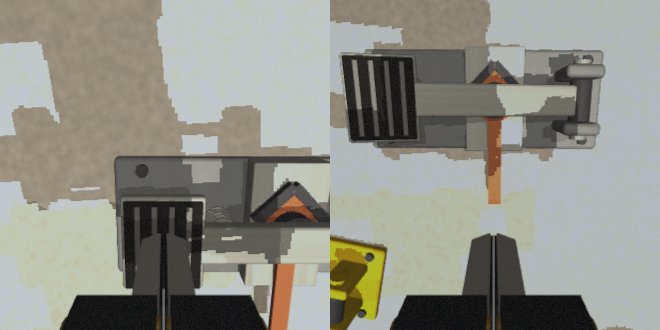

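The left image shows the pedal held down by the closed fingers. The right image shows the pedal back up, the leaf home in the V and the stem straight out to (494,203), with the robot clear. Force rising at constant height confirms the pedal reached its stop and stayed there for 1.5 s.

```bash
python3 -c "
from cell import job
print(job.finish_job())"
```

```text
the job is handed in; nothing more can be done
None
```

The job is handed in: the leaf lies home in the V stop with its stem straight out, the pedal was held on its stop for 1.5 s and came back up, and the robot ended clear at about 31 s of the 54 s allowed.

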